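# Feel for the bore of a mallet head and hold it bore-up

## Robot

A 7-joint arm with a two-finger parallel gripper is mounted at the origin on the work surface. World frame = base frame: x ahead of the robot, y to its left, z up, the work surface at z = 0. Lengths are in m, angles in rad, forces in N, time in s.
With the tool pointing down it reaches from about 0.4 to 0.85 m from the base axis. Payload 10.4 kg.
Tool frame: the origin (TCP) lies on the centre line of the jaws, within the pads' length; the fingertips stand 11 mm ahead of it and the grasp point (between the pads) lies 8 mm behind it; z points along the fingers, y is the line along which they close (so a half turn about z gives the same grasp; the last joint's range is limited). The gripper opens to 87 mm and grips with 3 to 60 N. Pads are 19 mm wide; open, the fingers measure 117 mm over their backs; the gripper's body (75 mm by 190 mm) begins 51 mm behind the grasp point.
Start: joints at [-1.203, 0.332, -0.065, 1.46, 0.022, 1.35, -0.088], TCP at [0.238, 0.578, 0.234] pointing down, gripper open.
Joint ranges: [-2.6, 2.6], [-0.5, 2.12], [-1.47, 1.34], [0.16, 2.42], [-1.27, 4.41], [0.06, 2.06], [-2.6, 2.6]. Speed limits (rad/s): [2.22, 2.22, 2.79, 2.79, 3.14, 3.14, 3.14].

## Interface

Orientations are given as a unit quaternion [x, y, z, w].
In Python, from bench import r gives the robot as it stands.
- The arm moves only by the shell command python3 -m pendant 'ROWS' [OPENING] [FORCE]. ROWS is JSON, a list of rows, each a list of 4 numbers: the shift along the tool's x, y, z in m, then the turn about the tool's z in rad. A call has 1 to 8 rows; each row shifts and turns the commanded pose from where the row before left it, along the tool's axes as they then stand; what a row does not reach is not made up. A row lasts 1/12 s, in which the tool goes at most 41.7 mm and 7.16 degrees, less where a joint would pass 70% of its speed; a pose out of reach is approached as far as the arm can. A call with a gripper value outside its range is refused whole. OPENING is the opening, from 0 (shut) to 1 (fully open), set as the call begins (- or left out, the last holds). The fingers move at their own pace and stop on an object; FORCE is the grip in N (left out, the last holds). Time passes only in rows, so rows that do not move let the fingers close. It gives the time, the measured TCP pose, the force, the opening and the grip force at its end, in the units of the state.
- r.read_state(): the state, without advancing time (a new reading comes with each control period).
- r.camera(name): name is "side" or "top"; returns a dict with "img" (400x640x3 uint8, red, green, blue), "camera_matrix" (3x3 intrinsics, pixels), "dist_coeffs" ([k1, k2, p1, p2, k3] as OpenCV has them; the pictures are not rectified), "xyz" and "attitude" of the camera in the world. Camera axes: x right, y down, z forward; pixel columns grow to the right and rows downward; lengths in m; the calibration is good to about 2 mm. A picture is of the moment at which its call begins. There is no depth.
- r.close_job(): hands the job in; it is judged then, once.
Trained networks look in the newest picture that a camera, given by its name, has taken for a name from the list of things; names that differ only in an ending like _2 or _b are one class to them, and where a whole thing is asked for, a point or a joint stands for the part that bears it (a point fixed in the world has none). Each returns a list of dicts, best first, with "score" (0 to 1); they miss things now and then, are a little off and sometimes report something else, mostly with a low value. They report only what shows in the picture. A call takes as long as a camera call. They do not tell look-alikes from the thing itself.
- r.outline_of(thing, camera): "mask" (400x640 bool, what is visible of it) and "bbox" ([centre column, centre row, width, height] in pixels, round what is visible of it).
The state is a dict: "time": time; "joint_positions": joint angles; "joint_vel": joint speeds; "joint_torque": joint torques, N m; "ee_pos": TCP position; "eef_rot": TCP orientation; "ft_force": force on the tool from outside, world axes, zero at the start; "torque": the same for the moment, N m; "width": finger opening in m; "grip_force": force on a finger pad.
Only numpy, scipy, OpenCV 4.12 (cv2) and the standard library are available. Lean on these libraries where they do the work, as an engineer would, in place of code of your own. Each camera call takes 0.05 s, during which the arm holds its last target. There are 200 camera calls.

## Task

The octagonal wooden mallet head on the rest has the deep blind bore for its handle in one end and only a shallow recess in the other, and they look alike. Stand it on end in the gripper and lower its bottom end onto the steel peg of the gauge until the peg meets the bottom of the hole, to feel which it is; if it drops deep over the peg, the bore is below and the head must be turned over. Finish while still holding the head in the gripper, upright with the bore facing straight up, still and clear of everything, at least 15 cm above the bench, and leave the other things on the bench where they are.

Things in the scene. Friction and masses are not known exactly. Their poses are not given: they have to be found in the camera images.
- head_center (a point): Octagonal hardwood mallet head, 72 mm long, 50 mm across flats, 0.1 to 0.17 kg, lying on the rest, centre 55 mm above the bench. Both ends show an eight-sided 24 mm mouth: one is the blind bore, 35 mm deep, the other only a 5 mm recess. Which is which changes each start and no pose tells it. This point: its centre; x axis along its length, towards either end.
- head: The same mallet head, as a body; origin at its centre, x axis along its length (towards either end).
- rest_top (a point): Fixed dark wooden rest block on which the head lies: 50 mm long (its x axis, along the head), 30 mm wide (y), 30 mm high, so narrower and shorter than the head, whose sides and ends overhang it. This point is the centre of its top face.
- rest: The same rest block; origin at the centre of its underside.
- peg_tip (a point): Tip of the gauge's upright steel peg, fixed to the bench: peg 14 mm thick, 40 mm tall on a 70 x 70 x 12 mm dark steel base; tip 52 mm above the bench. The bore drops over it until its floor meets the tip (head's centre 53 mm above the bench); the recess stops much sooner (centre 83 mm). The floor inside the head has 2 mm of play.
- gauge: The same gauge (base and peg); origin at the centre of the base's underside.
- wax_c (a point): Bystander: loose yellow block of beeswax, 60 x 40 x 22 mm, between rest and gauge; its centre.
- slicker_c (a point): Bystander: small turned wooden edge slicker standing up, 28 mm wide, 45 mm high; its centre.
- weight_center (a point): Bystander: brass paperweight disc, 48 mm wide, 30 mm high; its centre.
- awl_grip (a point): Bystander: awl about 160 mm long lying on the bench; its handle.
- hammer_grip (a point): Bystander: hammer lying on the bench; its handle.
- jar_c (a point): Bystander: jar 64 mm wide and 85 mm high, well to the left; its centre.
- pot_rim (a point): Bystander: white pot 76 mm wide and 80 mm high, well to the right; the centre of its mouth.
Things that resemble listed ones, but are neither listed nor needed, are in the scene too. Leave any orange or red look-alike of the gauge alone. What is shaped like the head but green is not meant.

How it is judged:
By the outcome, as a careful person would: the job done as asked, in the order asked, and still so for the second after the job is handed in, while the arm keeps its last pose, push and grip.
It also fails if it takes over 72 s, if anything falls off the work surface, if the arm or the gripper's body presses on something with over 40 N, if the wrist force passes 120 N, or if a joint passes its speed limit or range.

## Working session

There is one attempt and no reset: what is moved stays moved. The work goes in short steps, Python scripts to look and compute and a shell command to move; the robot and the scene stay as the last step left them, time stands still between calls to the robot, and variables do not carry over. Pictures are saved under pics/ and viewed, at most 10 in all, crops included, and the job is handed in when it is done.

```bash
ls; mkdir -p pics; cat > h.py <<'E'
import numpy as np,cv2
from bench import r
from scipy.spatial.transform import Rotation as R
def cam(n):
    return r.camera(n)
def rot(c):
    a=np.array(c["attitude"]); return a if a.shape==(3,3) else R.from_quat(a).as_matrix()
def ray(c,uv):
    p=cv2.undistortPoints(np.array([[uv]],float),np.array(c["camera_matrix"]),np.array(c["dist_coeffs"]))[0,0]
    return np.array(c["xyz"]),rot(c)@np.array([p[0],p[1],1])
def atz(c,uv,z):
    o,d=ray(c,uv); return o+d*(z-o[2])/d[2]
def proj(c,P):
    Rm=rot(c).T; t=-Rm@np.array(c["xyz"])
    return cv2.projectPoints(np.array(P,float).reshape(-1,3),cv2.Rodrigues(Rm)[0],t,np.array(c["camera_matrix"]),np.array(c["dist_coeffs"]))[0][:,0]
E
python3 - <<'E'
from h import *
Z=dict(head=.055,rest=.015,gauge=.012,peg_tip=.052,wax_c=.011,slicker_c=.022,weight_center=.015,awl_grip=.01,hammer_grip=.01,jar_c=.04,pot_rim=.08)
for n in("top","side"):
    c=cam(n); cv2.imwrite(f"pics/{n}0.png",c["img"][...,::-1]); print(n,c["xyz"],np.round(c["attitude"],3),np.round(c["camera_matrix"],1).tolist())
    for k,z in Z.items():
        for d in r.outline_of(k,n)[:3]:
            b=d["bbox"]; print(k,round(d["score"],2),np.round(b),np.round(atz(c,b[:2],z),3))
s=r.read_state();print(s)
E
```

```text
pics
top [3.89792145e-01 4.85110718e-04 1.14087932e+00] [-0.695  0.713 -0.063  0.074] [[420.3, 0.0, 318.0], [0.0, 420.3, 195.0], [0.0, 0.0, 1.0]]
head 0.78 [260. 198.  23.  32.] [0.601 0.169 0.055]
head 0.56 [281. 245.  32.  24.] [0.475 0.113 0.055]
rest 0.45 [385. 130.  47.  88.] [ 0.793 -0.177  0.015]
gauge 0.79 [364. 273.  37.  33.] [ 0.399 -0.101  0.012]
gauge 0.77 [376. 224.  40.  30.] [ 0.528 -0.14   0.012]
gauge 0.76 [424. 212.  36.  32.] [ 0.557 -0.27   0.012]
peg_tip 0.91 [375. 222.  37.  36.] [ 0.528 -0.132  0.052]
peg_tip 0.71 [367. 273.  34.  36.] [ 0.399 -0.105  0.052]
peg_tip 0.67 [426. 208.  35.  32.] [ 0.561 -0.267  0.052]
wax_c 0.54 [322. 209.  14.  30.] [0.574 0.006 0.011]
slicker_c 0.59 [319. 170.   9.   3.] [0.68  0.01  0.022]
weight_center 0.64 [327. 242.  17.  22.] [ 0.484 -0.006  0.015]
weight_center 0.41 [374. 221.  33.  33.] [ 0.537 -0.134  0.015]
awl_grip 0.72 [290. 129.   9.  27.] [0.806 0.09  0.01 ]
hammer_grip 0.61 [384. 131.  43.  88.] [ 0.792 -0.176  0.01 ]
jar_c 0.81 [162. 212.  33.  24.] [0.573 0.433 0.04 ]
pot_rim 0.96 [493. 184.  41.  32.] [ 0.616 -
[... 1059 characters left out ...]
int_positions': array([-1.20258977,  0.33220874, -0.06471983,  1.46009791,  0.02160578,
        1.34992785, -0.08849157]), 'joint_vel': array([ 0.00151305, -0.00061969, -0.00089461, -0.00055125,  0.00151847,
        0.00070367,  0.00193385]), 'joint_torque': array([ 3.94544286e-04, -6.23066998e+01,  2.48829630e-02, -3.90106845e+01,
       -6.11049333e-02,  3.21860786e-02,  3.23886957e-05]), 'ee_pos': array([0.23806314, 0.57789758, 0.23357111]), 'eef_rot': array([ 1.94146634e-01,  9.80972519e-01,  2.73917982e-05, -3.56460116e-06]), 'ft_force': array([-0.33306709,  0.16277043, -0.41220495]), 'torque': array([0.0207688 , 0.02791233, 0.00747904]), 'grip_force': 0.0, 'width': 0.08713043670616745}
```

```bash
python3 - <<'E'
import cv2
a=cv2.imread("pics/top0.png")[95:315,220:460];b=cv2.imread("pics/side0.png")[130:330,230:470]
cv2.imwrite("pics/a.png",cv2.resize(a,None,fx=3.2,fy=2.7,interpolation=cv2.INTER_CUBIC))
cv2.imwrite("pics/b.png",cv2.resize(b,None,fx=3,fy=3,interpolation=cv2.INTER_CUBIC))
E
```

```text
(no output)
```

View pics/a.png

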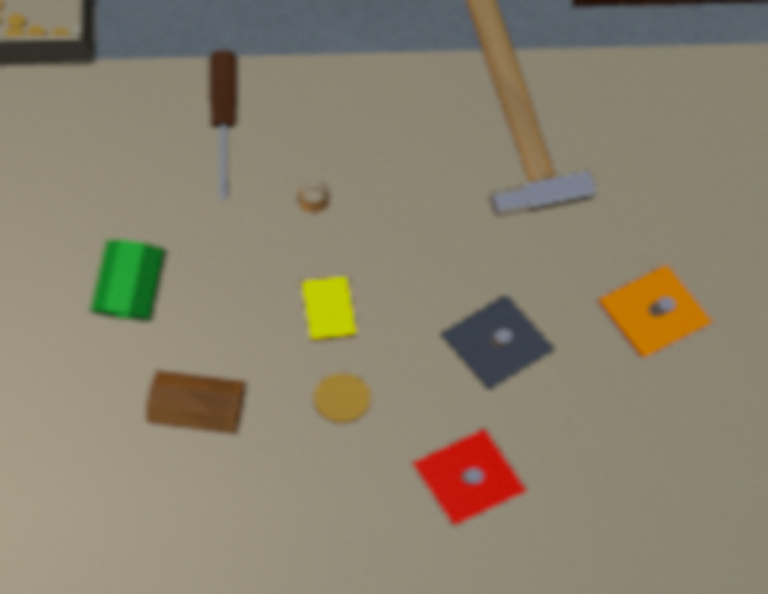

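View pics/b.png

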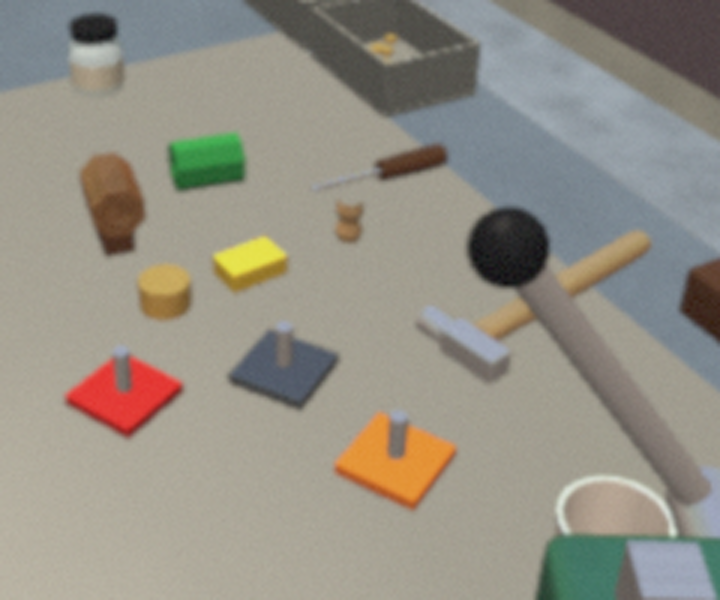

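Top view: the brown head at full-image px (281,245) lies almost along world y, the green look-alike is at (260,198), and the true dark gauge is at (376,222). The red and orange gauges are not meant. Side view: head at (265,196) on its rest and dark gauge at (325,249). Next I fit shapes to the outlines.

```bash
cat > fit.py <<'E'
from h import *
from scipy.optimize import minimize
def octo(L,af,zc):
    rr=af/2/np.cos(np.pi/8); a=np.pi/8+np.arange(8)*np.pi/4
    return [np.c_[np.repeat([-L/2,L/2],8),np.tile(rr*np.cos(a),2),zc+np.tile(rr*np.sin(a),2)]]
def box(a,b,z0,z1): return np.array([[i*a/2,j*b/2,z] for i in(-1,1) for j in(-1,1) for z in(z0,z1)])
def cyl(d,z0,z1): 
    a=np.arange(16)*np.pi/8; return np.array([[d/2*np.cos(t),d/2*np.sin(t),z] for t in a for z in(z0,z1)])
GAUGE=[box(.07,.07,0,.012),cyl(.014,.012,.052)]
HEAD=octo(.072,.05,.055)
def render(c,parts,p):
    S=4;m=np.zeros((400*S,640*S),np.uint8);cs,sn=np.cos(p[2]),np.sin(p[2])
    for P in parts:
        Q=np.c_[p[0]+cs*P[:,0]-sn*P[:,1],p[1]+sn*P[:,0]+cs*P[:,1],P[:,2]]
        h=cv2.convexHull(((proj(c,Q)+.5)*S).astype(np.float32)).round().astype(np.int32);cv2.fillConvexPoly(m,h,255)
    return cv2.resize(m,(640,400),interpolation=cv2.INTER_AREA)/255.
def fit(obs,parts,p0):
    obs=[(c,m.astype(float)) for c,m in obs]
    f=lambda p:sum(abs(render(c,parts,p)-m).sum()/m.sum() for c,m in obs)
    best=min((minimize(f,[*p0[:2],p0[2]+d],method="Nelder-Mead",options=dict(initial_simplex=np.array([[*p0[:2],p0[2]+d]]*4)+np.vstack([np.zeros(3),np.diag([.012,.012,.15])]),xatol=1e-4,fatol=1e-3)) for d in(-.2,.1)),key=lambda s:s.fun)
    return best.x,best.fun
def pick(n,c,name,xy,z):
    L=r.outline_of(name,n); u=proj(c,[*xy,z])[0]
    d=min(L,key=lambda d:np.hypot(*(np.array(d["bbox"][:2])-u))); return d["mask"]
E
python3 - <<'E'
from fit import *
C={n:cam(n) for n in("top","side")}
for nm,parts,p0,z in(("head",HEAD,(.473,.112,np.pi/2-.1),.055),("gauge",GAUGE,(.53,-.135,.7),.02)):
    ms={n:pick(n,C[n],nm,p0[:2],z) for n in C}
    for s in (("top",),("side",),("top","side")):
        print(nm,s,fit([(C[n],ms[n]) for n in s],parts,p0))
    if nm=="head":
        c=C["top"];m=ms["top"]
E
```

```text
head ('top',) (array([0.47821683, 0.11287511, 1.43139015]), np.float64(0.0429893924783028))
head ('side',) (array([0.47938735, 0.1155787 , 1.42424926]), np.float64(0.11851752142504599))
head ('top', 'side') (array([0.47846461, 0.11333947, 1.43083238]), np.float64(0.18210563093827395))
gauge ('top',) (array([ 0.53625084, -0.13779269,  0.60009482]), np.float64(0.10581990758086673))
gauge ('side',) (array([ 0.53678206, -0.13227558,  0.54511879]), np.float64(0.10099657024525982))
gauge ('top', 'side') (array([ 0.53596234, -0.13555029,  0.5796443 ]), np.float64(0.24673081021103235))
```

```bash
python3 -m pendant '[[0,0,0,0.12],[0,0,0,0.12],[0,0,0,0.12],[0,0,0,0.12],[0,0,0,0.12],[0,0,0,0.12],[0,0,0,0.12],[0,0,0,0.12]]' 1 20
python3 -m pendant '[[0,0,0,0.12],[0,0,0,0.12],[0,0,0,0.12],[-0.02,0.015,0,0],[-0.025,0.019,0,0],[-0.025,0.019,0,0],[-0.025,0.019,0,0],[-0.025,0.019,0,0]]'
python3 -m pendant '[[-0.025,0.019,0,0],[-0.025,0.019,0,0],[-0.025,0.019,0,0],[-0.025,0.019,0,0],[-0.025,0.019,0,0],[-0.025,0.019,0,0],[-0.025,0.019,0,0],[-0.025,0.019,0,0]]'
python3 -m pendant '[[-0.025,0.019,0,0],[-0.025,0.019,0,0],[-0.025,0.019,0,0],[0,0,0,0],[0,0,0,0]]'
cat > st.py <<'E'
from h import *
s=r.read_state();M=R.from_quat(s["eef_rot"]).as_matrix()
print("t",s["time"],"pos",s["ee_pos"].round(4),"x",M[:,0].round(3),"z",M[:,2].round(3),"w",round(s["width"],4),"g",s["grip_force"],"F",s["ft_force"].round(2),"T",s["torque"].round(3))
import sys
if len(sys.argv)>3:
    d=np.array([float(a) for a in sys.argv[1:4]])-s["ee_pos"]; print("tool shift",(M.T@d).round(4))
E
python3 st.py 0.482 0.139 0.06
```

```text
time: 2.17
ee_pos: [0.238, 0.5779, 0.2336]
eef_rot: [0.628, 0.779, 0.0, -0.0]
ft_force: [0.0, 0.9, -0.2]
width: 0.0875
grip_force: 0.0
time: 2.83
ee_pos: [0.312, 0.445, 0.2336]
eef_rot: [0.755, 0.656, 0.0, -0.0]
ft_force: [0.3, 0.6, 0.5]
width: 0.0866
grip_force: 0.0
time: 3.5
ee_pos: [0.4346, 0.2257, 0.2338]
eef_rot: [0.755, 0.656, 0.0, -0.0]
ft_force: [0.3, -1.1, -0.9]
width: 0.0868
grip_force: 0.0
time: 3.92
ee_pos: [0.4807, 0.1433, 0.2337]
eef_rot: [0.756, 0.655, 0.0, 0.0]
ft_force: [0.1, 0.1, 1.0]
width: 0.0872
grip_force: 0.0
t 3.9167 pos [0.4807 0.1433 0.2337] x [0.143 0.99  0.   ] z [ 0.  0. -1.] w 0.0872 g 0.0 F [0.08 0.06 1.03] T [-0.071  0.056  0.054]
tool shift [-0.0041  0.0019  0.1737]
```

```bash
python3 -m pendant '[[-0.004,0.002,0.03,0],[0,0,0.03,0],[0,0,0.03,0],[0,0,0.03,0],[0,0,0.03,0],[0,0,0.02,0],[0,0,0.016,0],[0,0,0,0]]'
python3 -m pendant '[[0,0,0,0],[0,0,0,0],[0,0,0,0],[0,0,0,0],[0,0,0,0],[0,0,0,0],[0,0,0,0],[0,0,0,0]]' 0.3 15
python3 -m pendant '[[0,0,-0.005,0],[0,0,-0.01,0],[0,0,-0.02,0],[0,0,-0.02,0],[0,0,-0.02,0],[0,0,-0.02,0],[0,0,0,0],[0,0,0,0]]'
python3 st.py
python3 - <<'E'
from h import *
a=cam("top")["img"][175:275,220:360,::-1];b=cam("side")["img"][130:230,210:350,::-1]
cv2.imwrite("pics/c.png",cv2.resize(np.hstack([a,b]),None,fx=2.8,fy=4,interpolation=cv2.INTER_CUBIC))
E
```

```text
time: 4.58
ee_pos: [0.4789, 0.1414, 0.0445]
eef_rot: [0.754, 0.657, -0.002, -0.001]
ft_force: [-0.5, -0.6, -0.4]
width: 0.0863
grip_force: 0.0
time: 5.25
ee_pos: [0.4817, 0.1409, 0.0479]
eef_rot: [0.755, 0.656, 0.0, -0.0]
ft_force: [0.3, 1.4, 3.6]
width: 0.0497
grip_force: 15.0
time: 5.92
ee_pos: [0.4819, 0.1409, 0.1438]
eef_rot: [0.755, 0.656, 0.001, 0.0]
ft_force: [-0.6, -0.1, -1.8]
width: 0.0495
grip_force: 15.0
t 5.9167 pos [0.4819 0.1409 0.1438] x [0.14  0.99  0.002] z [ 0.002  0.001 -1.   ] w 0.0495 g 14.995062816578866 F [-0.55 -0.11 -1.83] T [-0.079  0.08  -0.055]
```

View pics/c.png

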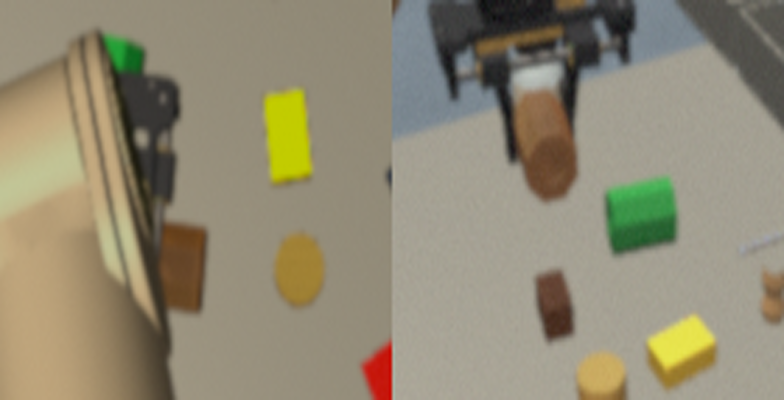

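The head is held by its +y end and lifted, still about horizontal (side crop, head at (545,150)). I'll relax the grip so it swings down.

```bash
cat > tilt.py <<'E'
from fit import *
import sys
# head pitch (deg, 0 horizontal,90 hanging) and slide by fitting the side outline: grasp point known
s=r.read_state();M=R.from_quat(s["eef_rot"]).as_matrix();g=s["ee_pos"]-.008*M[:,2]
sg=float(sys.argv[1]) if len(sys.argv)>1 else -1   # head extends towards sg*tool x
c=cam("side");L=r.outline_of("head","side")
u0=proj(c,g)[0]; L=[d for d in L if np.hypot(*(np.array(d["bbox"][:2])-u0))<45]
if not L: print("no head seen");sys.exit()
m=L[0]["mask"].astype(float);P=octo(.072,.05,0)[0]
def ren(q):
    a=q[0]; ax=np.cos(a)*sg*M[:,0]+np.sin(a)*M[:,2]; up=np.cross(ax,M[:,1])
    C=g+ax*q[1]+up*q[2]; Q=C+P[:,:1]*ax+P[:,1:2]*M[:,1]+P[:,2:]*up
    S=4;k=np.zeros((1600,2560),np.uint8);h=cv2.convexHull(((proj(c,Q)+.5)*S).astype(np.float32)).round().astype(np.int32);cv2.fillConvexPoly(k,h,255)
    return cv2.resize(k,(640,400),interpolation=cv2.INTER_AREA)/255.
# fingers hide part: only penalise mask outside model fully, model outside mask lightly
f=lambda q:((np.clip(m-ren(q),0,1)).sum()+.5*np.clip(ren(q)-m,0,1).sum())/m.sum()+50*q[2]**2/.01+ 20*(q[1]-.026)**2/.01*.1
for a in np.deg2rad(np.arange(-30,121,15)): print(int(round(np.rad2deg(a))),round(f([a,.026,0]),3),end=" | ")
b=min((minimize(f,[a,.026,0],method="Nelder-Mead",options=dict(initial_simplex=[[a,.026,0],[a+.2,.026,0],[a,.03,0],[a,.026,.004]])) for a in(0,.6,1.2,1.6)),key=lambda s:s.fun)
print("\npitch",np.rad2deg(b.x[0]).round(1),"along/up",b.x[1:].round(4),b.fun.round(3),"score",L[0]["score"])
E
python3 tilt.py
python3 -m pendant '[[0,0,0,0],[0,0,0,0],[0,0,0,0],[0,0,0,0]]' - 6 | grep grip; python3 tilt.py
python3 -m pendant '[[0,0,0,0],[0,0,0,0],[0,0,0,0],[0,0,0,0]]' - 4 | grep grip; python3 tilt.py
```

```text
-30 1.473 | -15 1.539 | 0 1.664 | 15 1.736 | 30 1.757 | 45 1.733 | 60 1.657 | 75 1.703 | 90 1.724 | 105 1.695 | 120 1.632 | 
pitch 152.3 along/up [ 0.0271 -0.0004] 1.423 score 0.92
grip_force: 6.0
-30 0.441 | -15 0.293 | 0 0.095 | 15 0.168 | 30 0.255 | 45 0.327 | 60 0.393 | 75 0.38 | 90 0.334 | 105 0.286 | 120 0.296 | 
pitch 3.5 along/up [0.0237 0.0001] 0.081 score 0.88
grip_force: 4.0
-30 1.434 | -15 1.495 | 0 1.607 | 15 1.67 | 30 1.693 | 45 1.66 | 60 1.602 | 75 1.645 | 90 1.664 | 105 1.636 | 120 1.579 | 
pitch 153.1 along/up [ 0.0188 -0.0001] 1.403 score 0.76
```

```bash
sed -i 's/^if not L/L.sort(key=lambda d:np.hypot(*(np.array(d["bbox"][:2])-proj(c,g+[0,-.01,-.02])[0])));&/' tilt.py
python3 tilt.py|tail -1
python3 -m pendant '[[0,0,0,0],[0,0,0,0],[0,0,0,0],[0,0,0,0]]' - 3 | grep grip; python3 tilt.py|tail -1
python3 -m pendant '[[0,0,-0.02,0],[0,0,-0.02,0],[0,0,0,0],[0,0,0,0]]' | grep grip; python3 tilt.py|tail -1
```

```text
grip_force: 3.0
grip_force: 3.0  File "tilt.py", line 8
    L.sort(key=lambda d:np.hypot(*(np.array(d["bbox"][:2])-proj(c,g+[0,-.01,-.02])[0])));if not L: print("no head seen");sys.exit()
                                                                                         ^^
SyntaxError: invalid syntax
  File "tilt.py", line 8
    L.sort(key=lambda d:np.hypot(*(np.array(d["bbox"][:2])-proj(c,g+[0,-.01,-.02])[0])));if not L: print("no head seen");sys.exit()
                                                                                         ^^
SyntaxError: invalid syntax
  File "tilt.py", line 8
    L.sort(key=lambda d:np.hypot(*(np.array(d["bbox"][:2])-proj(c,g+[0,-.01,-.02])[0])));if not L: print("no head seen");sys.exit()
                                                                                         ^^
SyntaxError: invalid syntax
```

```bash
sed -i 's/^\(L.sort.*)));\)if not L/\1\nif not L/' tilt.py
python3 tilt.py|tail -2; python3 st.py
python3 - <<'E'
from h import *
b=cam("side")["img"][100:230,200:350,::-1]
cv2.imwrite("pics/d.png",cv2.resize(b,None,fx=4,fy=4,interpolation=cv2.INTER_CUBIC))
E
```

```text
-30 0.91 | -15 0.728 | 0 0.536 | 15 0.369 | 30 0.246 | 45 0.181 | 60 0.174 | 75 0.152 | 90 0.228 | 105 0.339 | 120 0.496 | 
pitch 64.2 along/up [ 0.0315 -0.    ] 0.094 score 0.83
t 7.75 pos [0.481  0.1406 0.1818] x [ 0.139  0.99  -0.   ] z [-0.001 -0.    -1.   ] w 0.0498 g 3.0000650849160593 F [-0.59  0.22 -1.99] T [-0.095  0.052  0.056]
```

View pics/d.png

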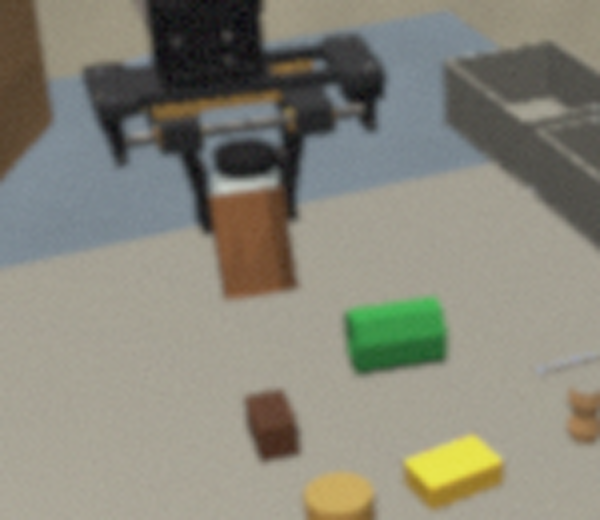

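The head has swung down to about 65–75°, seen in the side crop at (255,245). I'll move to a clear spot at +y with a slow start and a sharp stop to help it hang, then check.

```bash
python3 -m pendant '[[0.005,0,0,0],[0.012,0,0,0],[0.02,0,0,0],[0.028,0,0,0],[0.036,0,0,0],[0,0,0,0],[0,0,0,0],[0,0,0,0]]' | grep -E "pos|grip"; python3 tilt.py|tail -1
python3 -m pendant '[[0,0,0.02,0],[0,0,0.02,0],[0,0,-0.03,0],[0,0,-0.03,0],[0,0,0.02,0],[0,0,-0.02,0],[0,0,0,0],[0,0,0,0]]' | grep -E "pos|grip"; python3 tilt.py|tail -1; python3 st.py
```

```text
ee_pos: [0.4952, 0.2411, 0.1819]
grip_force: 3.0
pitch 84.0 along/up [0.0326 0.0001] 0.052 score 0.82
ee_pos: [0.4962, 0.2403, 0.2033]
grip_force: 3.0
pitch 87.2 along/up [0.0367 0.0001] 0.068 score 0.95
t 9.3333 pos [0.4955 0.2403 0.2022] x [0.14 0.99 0.  ] z [-0.  0. -1.] w 0.0499 g 2.9980150881237932 F [ 0.04  0.17 -2.  ] T [-0.108 -0.007 -0.003]
```

```bash
python3 -m pendant '[[0,0,0.015,0],[0,0,0.025,0],[0,0,0.03,0],[0,0,0.025,0],[0,0,0.015,0],[0,0,0.01,0],[0,0,0.005,0],[0,0,0,0]]' | grep -E "pos|force"; python3 tilt.py|tail -1
for i in 1; do python3 -m pendant '[[0,0,0.003,0],[0,0,0.003,0],[0,0,0.003,0],[0,0,0.003,0],[0,0,0,0]]' | grep -E "pos|force"; done
python3 -m pendant '[[0,0,0.002,0],[0,0,0.002,0],[0,0,0.002,0],[0,0,0,0],[0,0,0,0]]' | grep -E "pos|force"; python3 tilt.py|tail -1
```

```text
ee_pos: [0.4952, 0.2404, 0.0767]
ft_force: [-1.0, -0.5, -1.7]
grip_force: 3.0
pitch 78.1 along/up [0.0346 0.0004] 0.063 score 0.97
ee_pos: [0.4954, 0.2407, 0.0652]
ft_force: [-0.6, 0.2, -1.1]
grip_force: 3.0
ee_pos: [0.4956, 0.2408, 0.0594]
ft_force: [0.5, 1.4, 0.7]
grip_force: 3.0
pitch 74.6 along/up [ 0.028 -0.   ] 0.085 score 0.75
```

```bash
python3 -m pendant '[[0,0,0.002,0],[0,0,0.002,0],[0,0,0,0],[0,0,0,0]]' | grep -E "pos|force"
python3 -m pendant '[[0,0,0.002,0],[0,0,0.002,0],[0,0,0,0],[0,0,0,0]]' | grep -E "pos|force";python3 tilt.py|tail -1
python3 - <<'E'
from h import *
b=cam("side")["img"][80:200,200:340,::-1]
cv2.imwrite("pics/e.png",cv2.resize(b,None,fx=4,fy=4,interpolation=cv2.INTER_CUBIC))
E
```

```text
ee_pos: [0.4956, 0.2407, 0.0553]
ft_force: [-0.3, 2.0, -0.4]
grip_force: 3.0
ee_pos: [0.4956, 0.2406, 0.0513]
ft_force: [0.0, -0.9, -0.4]
grip_force: 3.0
pitch 93.8 along/up [ 0.0252 -0.    ] 0.042 score 0.7
```

View pics/e.png

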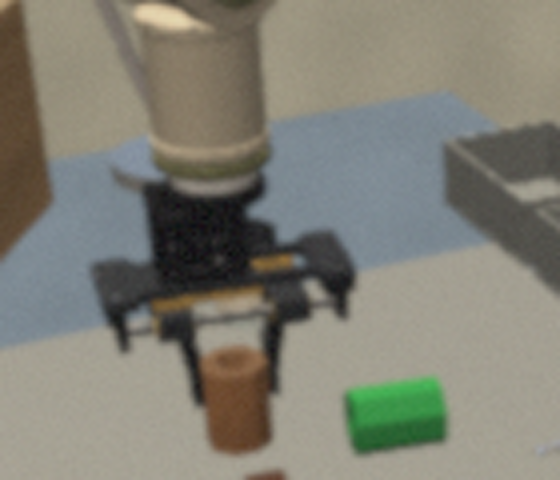

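The head stands upright on the bench, with its top mouth visible at (237,357) in the crop. Next I grip it firmly, lift it and carry it over the dark gauge.

```bash
python3 -m pendant '[[0,0,0,0],[0,0,0,0],[0,0,-0.01,0],[0,0,-0.03,0],[0,0,-0.03,0],[0,0,-0.03,0],[0,0,-0.03,0],[0,0,-0.02,0]]' - 30 | grep -E "pos|force"
python3 -m pendant '[[-0.012,0.003,0,0],[-0.025,0.006,0,0],[-0.03,0.008,0,0],[-0.03,0.008,0,0],[-0.03,0.008,0,0],[-0.03,0.008,0,0],[-0.03,0.008,0,0],[-0.03,0.008,0,0]]' | grep -E "pos|force"
python3 -m pendant '[[-0.03,0.008,0,0],[-0.03,0.008,0,0],[-0.03,0.008,0,0],[-0.03,0.007,0,0],[-0.02,0.004,0,0],[-0.01,0.001,0,0],[0,0,0,0],[0,0,0,0]]' | grep -E "pos|force"
cat > al.py <<'E'
from fit import *
# upright head: fit x,y of centre from outline in each camera, z from grip; gauge refit too
import sys
s=r.read_state();M=R.from_quat(s["eef_rot"]).as_matrix();zc=s["ee_pos"][2]-float(sys.argv[1])
P=octo(.072,.05,0)[0];yaw=np.arctan2(M[1,0],M[0,0]);H=np.c_[P[:,1],P[:,2],P[:,0]+zc]
for n in("top","side"):
    c=cam(n)
    for nm,parts,p0,z in(("head",[H],(*s["ee_pos"][:2],yaw),zc),("gauge",GAUGE,(.536,-.136,.58),.02)):
        L=r.outline_of(nm,n);u=proj(c,[p0[0],p0[1],z])[0]
        L=[d for d in L if np.hypot(*(np.array(d["bbox"][:2])-u))<25]
        if not L: print(n,nm,"none");continue
        x,f=fit([(c,L[0]["mask"])],parts,p0);rd=render(c,parts,x)>.5;ys,xs=np.nonzero(rd)
        print(n,nm,x.round(4),round(f,3),"bbox",L[0]["bbox"].__class__ and np.round(L[0]["bbox"],1),"model",[(xs.min()+xs.max())/2,(ys.min()+ys.max())/2,np.ptp(xs)+1,np.ptp(ys)+1])
    cv2.imwrite(f"pics/al_{n}.png",c["img"][...,::-1])
E
python3 st.py .536 -.136 .2; python3 al.py 0.015
```

```text
ee_pos: [0.4962, 0.2407, 0.2053]
ft_force: [0.9, 0.6, -1.3]
grip_force: 30.0
ee_pos: [0.5211, 0.0157, 0.2015]
ft_force: [0.7, 0.8, -1.7]
grip_force: 30.0
ee_pos: [0.5361, -0.1351, 0.2013]
ft_force: [-0.8, -0.4, -1.7]
grip_force: 30.0
t 13.85 pos [ 0.5361 -0.1351  0.2013] x [0.14  0.99  0.001] z [-0.001  0.001 -1.   ] w 0.05 g 30.000032100479075 F [-0.76 -0.43 -1.69] T [-0.022  0.056  0.008]
tool shift [-0.001   0.      0.0013]
top head none
top gauge [ 0.5343 -0.1225  0.5671] 3.678 bbox [367.5 222.4  14.3  20.1] model [np.float64(369.5), np.float64(222.5), np.int64(36), np.int64(36)]
side head [ 0.5361 -0.1363  1.4556] 0.125 bbox [322.1 193.9  22.1  36.2] model [np.float64(324.5), np.float64(193.0), np.int64(24), np.int64(39)]
side gauge [ 0.5362 -0.1341  0.595 ] 0.069 bbox [324.3 250.8  35.2  30.6] model [np.float64(323.5), np.float64(251.5), np.int64(38), np.int64(30)]
```

```bash
python3 -m pendant '[[0,0,0.012,0],[0,0,0.025,0],[0,0,0.025,0],[0,0,0.018,0],[0,0,0.008,0],[0,0,0.003,0],[0,0,0,0],[0,0,0,0]]' | grep -E "pos|force"
python3 st.py; python3 al.py 0.015; python3 - <<'E'
import cv2
cv2.imwrite("pics/f.png",cv2.resize(cv2.imread("pics/al_side.png")[170:290,260:390],None,fx=4,fy=4,interpolation=cv2.INTER_CUBIC))
E
```

```text
ee_pos: [0.537, -0.1358, 0.1113]
ft_force: [0.2, -0.7, -1.1]
grip_force: 30.0
t 14.8167 pos [ 0.537  -0.1358  0.1113] x [0.14 0.99 0.  ] z [ 0.001 -0.    -1.   ] w 0.0498 g 30.000078285065683 F [ 0.23 -0.68 -1.08] T [-0.068  0.037 -0.039]
top head none
top gauge [ 0.543  -0.1256  0.6911] 9.884 bbox [363.2 221.9   7.9  11.4] model [np.float64(371.0), np.float64(219.5), np.int64(37), np.int64(36)]
side head [ 0.5364 -0.1389  1.125 ] 0.111 bbox [324.4 226.2  26.5  35.7] model [np.float64(325.5), np.float64(225.0), np.int64(22), np.int64(37)]
side gauge [ 0.5364 -0.1329  0.5874] 0.166 bbox [323.8 256.1  36.6  24.3] model [np.float64(323.5), np.float64(251.0), np.int64(38), np.int64(31)]
```

View pics/f.png

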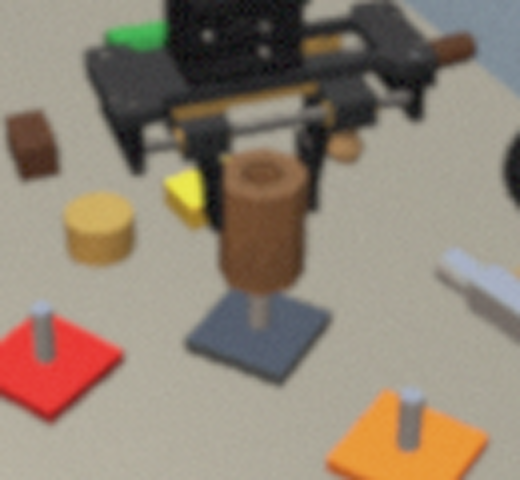

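The peg (crop column 259) is under the head (column 262). I'll lower it gently, with a 2 mm correction in +y.

```bash
python3 -m pendant '[[0.002,0,0.003,0],[0,0,0.003,0],[0,0,0,0],[0,0,0,0]]' | grep -E "pos|ft"
python3 -m pendant '[[0,0,0.002,0],[0,0,0.001,0],[0,0,0,0],[0,0,0,0]]' | grep -E "pos|ft"
python3 -m pendant '[[0,0,0.002,0],[0,0,0.001,0],[0,0,0,0],[0,0,0,0]]' | grep -E "pos|ft"
```

```text
ee_pos: [0.5365, -0.1336, 0.1042]
ft_force: [-0.0, 0.2, -2.3]
ee_pos: [0.5366, -0.1338, 0.1015]
ft_force: [0.6, 0.2, -1.2]
ee_pos: [0.5366, -0.1337, 0.0984]
ft_force: [0.0, -0.3, -1.4]
```

```bash
python3 -m pendant '[[0,0,0.001,0],[0,0,0.001,0],[0,0,0,0],[0,0,0,0]]' | grep -E "pos|ft"; python3 st.py
```

```text
ee_pos: [0.5367, -0.1337, 0.0965]
ft_force: [-0.7, -0.1, -1.0]
t 16.45 pos [ 0.5367 -0.1337  0.0965] x [0.14 0.99 0.  ] z [-0.  0. -1.] w 0.05 g 30.000131396209326 F [-0.73 -0.06 -1.03] T [0.024 0.009 0.024]
```

```bash
python3 -m pendant '[[0,0,0.001,0],[0,0,0.001,0],[0,0,0,0],[0,0,0,0]]' | grep -E "pos|ft"
python3 -m pendant '[[0,0,0.001,0],[0,0,0.001,0],[0,0,0,0],[0,0,0,0]]' | grep -E "pos|ft"
```

```text
ee_pos: [0.5371, -0.1339, 0.0961]
ft_force: [-5.7, 1.2, 16.2]
ee_pos: [0.5374, -0.134, 0.0958]
ft_force: [-14.7, 4.1, 36.6]
```

Contact is firm at head centre z ≈ 0.081. That puts the peg about 7 mm inside (5 mm recess plus play), where the bore would have gone down to 0.053. So the recess is below and the bore is already up. I'll lift the head clear and check that it is upright.

```bash
python3 -m pendant '[[0,0,-0.004,0],[0,0,-0.01,0],[0,0,-0.025,0],[0,0,-0.03,0],[0,0,-0.03,0],[0,0,-0.03,0],[0,0,-0.03,0],[0,0,-0.015,0]]' | grep -E "pos|force"
python3 -m pendant '[[0,0,-0.015,0],[0,0,-0.006,0],[0,0,0,0],[0,0,0,0],[0,0,0,0]]' | grep -E "pos|force"; python3 st.py; sed -i 's/0.026/.024/' tilt.py; python3 tilt.py|tail -1;python3 tilt.py|tail -1
python3 - <<'E'
from h import *
b=cam("side")["img"][110:210,260:390,::-1]
cv2.imwrite("pics/g.png",cv2.resize(b,None,fx=5,fy=5,interpolation=cv2.INTER_CUBIC))
E
```

```text
ee_pos: [0.5375, -0.1343, 0.2705]
ft_force: [0.7, -0.2, -1.6]
grip_force: 30.0
ee_pos: [0.5362, -0.1336, 0.2864]
ft_force: [0.4, -0.2, -0.7]
grip_force: 30.0
t 18.2 pos [ 0.5362 -0.1336  0.2864] x [ 0.14  0.99 -0.  ] z [-0.002  0.    -1.   ] w 0.0497 g 29.991675377757474 F [ 0.35 -0.18 -0.74] T [-0.04   0.035 -0.022]
pitch 91.5 along/up [0.0255 0.0001] 0.06 score 0.59
pitch 89.7 along/up [ 0.0242 -0.    ] 0.063 score 0.72
```

View pics/g.png

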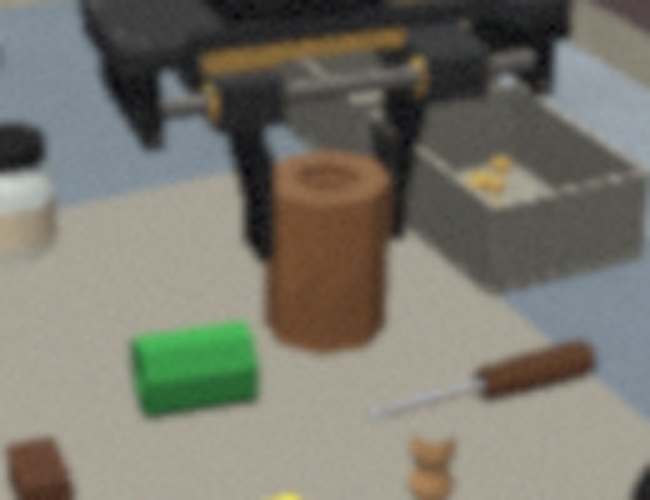

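The head is upright (pitch 90 ± 2°), with its mouth up at (330,178), clear of everything and with its bottom about 23 cm above the bench.

```bash
python3 -m pendant '[[0,0,0,0],[0,0,0,0],[0,0,0,0],[0,0,0,0]]' | grep -E "pos|force"; python3 -c "
from bench import r
print(r.close_job())"
```

```text
ee_pos: [0.5367, -0.1337, 0.2875]
ft_force: [0.4, -0.3, -2.4]
grip_force: 30.0
the job is handed in; nothing more can be done
None
```

The gauge peg stopped about 7 mm into the bottom end, so the recess was below and the head needed no turning; I handed the job in with it held upright, bore up, about 23 cm above the bench.

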